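Turn the stove's burner head onto its pin and press it home

ROBOT

A 6-joint arm with a two-finger parallel gripper is mounted at the origin on the work surface. World frame = base frame: x ahead of the robot, y to its left, z up, the work surface at z = 0. Lengths are in m, angles in rad, forces in N, time in s.
With the tool pointing down it reaches from about 0.375 to 0.9 m from the base axis. Payload 3.1 kg.
Tool frame: the origin (TCP) lies midway between the tips of the shut fingers; the grasp point (between the pads) lies 19 mm behind it (manip.grasp_offset is the distance from the TCP to the grasp point, in m); z points along the fingers, y is the line along which they close (so a half turn about z gives the same grasp; the last joint's range is limited). The gripper opens to 85 mm and grips with 20 to 120 N. Pads are 22 mm wide; open, the fingers measure 114 mm over their backs; the gripper's body (76 mm by 85 mm) begins 54 mm behind the grasp point. The pads swing forward as they close: fully open they stand 13 mm farther back than shut.
Start: joints at [1.135, 0.527, 1.433, -0, 1.181, -0.178], TCP at [0.159, 0.604, 0.231] pointing down, gripper open.
Joint ranges: [-3.08, 3.08], [-0.75, 2.2], [0.22, 2.44], [-1.43, 4.57], [0, 2.65], [-2.85, 2.85]. Speed limits (rad/s): [2.79, 2.79, 3.14, 3.14, 3.14, 3.14].

INTERFACE

Orientations are given as a unit quaternion [x, y, z, w].
In Python, from station import sensors, cams, order, manip gives the robot as it stands.
- The arm moves only by the tool move_arm, never from a script. Its argument "targets" is a list of rows, each an object of numbers: "dx", "dy", "dz": the shift along the world's x, y, z normalised to -1 to 1, where 1 is 25 mm; "rx", "ry", "rz": the turn, a rotation vector about the world's x, y, z normalised to -1 to 1, where 1 is 30 degrees. A call has exactly 10 rows; each row shifts and turns the commanded pose from where the row before left it; what a row does not reach is not made up. A row lasts 1/8 s, in which the tool goes at most 62.5 mm and 10.7 degrees, less where a joint would pass 70% of its speed; a pose out of reach is approached as far as the arm can. A call with a number of a shift or a turn outside -1 to 1 is refused whole. A call with a gripper value outside its range is refused whole. "claw" is the opening in per cent of the stroke, from 0 (shut) to 100 (fully open), set as the call begins (left out, the last holds). The fingers move at their own pace and stop on an object; "newtons" is the grip in N (left out, the last holds). Time passes only in rows, so rows that do not move let the fingers close, or fill a call up. It gives the time, the measured TCP pose, the force, the opening and the grip force at its end, in the units of the state.
- sensors.sense(): the state, without advancing time (a new reading comes with each control period).
- cams.snapshot(name): name is "side" or "top"; returns the picture (384x512x3 uint8, red, green, blue); there is no depth.
- cams.camera_model(name): a dict with "fx", "fy", "cx", "cy" (pixels), "extrinsics" (4x4, takes a point from world to camera coordinates). Camera axes: x right, y down, z forward; pixel columns grow to the right and rows downward; lengths in m; the calibration is good to about 2 mm. A picture is of the moment at which its call begins. camera_model takes no time and is no camera call.
- order.sign_off(): hands the job in; it is judged then, once.
The state is a dict: "t": time; "q": joint angles; "qd": joint speeds; "tau": joint torques, N m; "tcp_pos": TCP position; "tool_rot": TCP orientation; "force": force on the tool from outside, world axes, zero at the start; "ft_torque": the same for the moment, N m; "finger_gap": opening from 0.0 (shut) to 1.0 (fully open); "gripper_force": force on a finger pad.
Only numpy, scipy, OpenCV 4.12 (cv2) and the standard library are available. Lean on these libraries where they do the work, as an engineer would, in place of code of your own. Each camera call takes 0.05 s, during which the arm holds its last target. There are 200 camera calls.

TASK

The brass burner head of the gas stove was put back askew after washing and stands on its locating pin. Push it round with a fingertip until the notch in its rim is over the pin, then press it down until it is fully home on the burner cup. Do not grip it, force it or pull it up off the burner, leave everything else where it stands, and finish clear of it.

Things in the scene. Friction and masses are not known exactly. Their poses are not given: they have to be found in the camera images.
- stove: Free-standing single-burner stainless gas stove, 360 mm deep (x) by 300 mm wide (y), black knob on its front (-x) side; it does not move. Origin under its centre on the counter; the vertical burner axis passes through it. Flat top 75 mm above the counter. In the middle a dark cast-iron burner cup, 92 mm across; its flat upper rim, the seat, is 97 mm above the counter.
- pin_tip (a point): Rounded tip of the steel locating pin, 6 mm in diameter, standing 6.5 mm up from the seat, 45.5 mm from the burner axis, on the side 40 degrees counter-clockwise (from above) from the stove's +x. While the head is askew its rim covers most of the pin.
- electrode (a point): Top of the white ceramic spark electrode (8 mm thick) beside the pin: same direction from the burner axis, 60.5 mm out, top 7 mm above the seat. It stands on a dark lug of the cup just outside the head's rim, so it shows where the pin is.
- burner_head: Brass burner head: a disc 100 mm across, 8 mm thick, small dark flame ports round its rim. Origin on the burner axis at the disc's underside, z up, x from the axis to the notch. On top a round hub and three straight radial vanes. It turns freely either way (friction about 0.06 N m), stays where it is left and does not tilt. Pressed anywhere but with the notch over the pin it stops on the pin.
- notch (a point): Middle of the notch in the head's rim, 45.5 mm from the axis, level with the disc's underside. The notch is a radial slot cut through the disc from the rim (50 mm) in to 39 mm, about 11 mm wide. It clears the pin by about 2.5 mm on either side.
- hub_top (a point): Centre of the hub's flat top, 27 mm across, on the burner axis, 24 mm above the disc's underside (16 mm above its upper face, 2 mm above the vanes): the place to press. 128 mm above the counter at first, 121 mm when home.
- vane_a (a point): Top of the radial vane 60 degrees counter-clockwise (from above) from the notch, 34 mm from the axis. Each vane has upright sides, is 8 mm wide, 14 mm high above the disc's upper face (22 mm above its underside) and runs straight from the hub to 48 mm from the axis. Between two vanes there is about 50 mm of free room at this radius.
- vane_b (a point): The same point of the vane opposite the notch.
- vane_c (a point): The same point of the vane 60 degrees clockwise from the notch.
- push_fit (a joint): How far the head is pushed down its fit in the cup, in m: 0 at the start (disc's underside 7 mm above the seat), 0.007 fully home, negative if pulled up. Snug: the head does not sink by itself; 4 to 7 N pushes it down once the notch is over the pin.
- tiffin: Bystander: closed round steel tiffin box, 117 mm across, 68 mm high, on the counter. Origin under its centre.
- orange_jar: Bystander: orange plastic jar with lid, 78 mm across, 113 mm high, on the counter. Origin under its centre.
- tumbler: Bystander: open steel tumbler, 70 mm across, 95 mm high, on the counter. Origin under its centre.
- pan_support: Bystander: the stove's black iron pan support (ring with four arms, about 250 mm over the arms, 21 mm high), laid aside on the counter. Origin under its centre.
- lighter: Bystander: gas lighter with black handle and steel tube, 200 mm long, 22 mm thick, lying on the stove's top near its front edge, at least 110 mm from the burner axis. Origin under its handle, x along the tube.
- salt_pot: Bystander: small glass salt pot with steel cap, 44 mm across, 54 mm high, on a back corner of the stove's top. Origin under its centre.

How it is judged:
By the outcome, as a careful person would: the job done as asked, in the order asked, and still so for the second after the job is handed in, with the robot touching nothing.
It also fails if it takes over 54 s, if anything falls off the work surface, if the arm or the gripper's body presses on something with over 40 N, if the wrist force passes 120 N, or if a joint passes its speed limit or range.

## Working session

There is one attempt and no reset: what is moved stays moved. The work goes in short steps, Python scripts to look and compute and a tool call to move; the robot and the scene stay as the last step left them, time stands still between calls to the robot, and variables do not carry over. Pictures are saved under pics/ and viewed, at most 10 in all, crops included, and the job is handed in when it is done.

Besides the shell and the picture viewer there is one more tool, called after "Emit:" by a JSON object that holds its "op" and its "data". move_arm: Moves the arm, as the interface text tells. Scaled input: -1 to 1 covers 25 mm each way for a shift and 30 degrees each way for a turn. Its arguments: {"type":"object","properties":{"targets":{"type":"array"},"claw":{"type":"number"},"newtons":{"type":"number"}},"required":["targets"]}

```bash
mkdir -p pics; python3 - <<'E'
from station import sensors, cams, order, manip
import cv2,numpy as np
for n in("top","side"):
    im=cams.snapshot(n); cv2.imwrite(f"pics/{n}0.png",im[:,:,::-1])
    m=cams.camera_model(n); print(n,m["fx"],m["fy"],m["cx"],m["cy"],np.round(m["extrinsics"],4).tolist())
s=sensors.sense();print(s)
E
```

```text
top 375.57482307086855 375.57482307086855 259.83943190929574 187.32441571418894 [[-0.0032, -1.0, 0.0027, -0.0107], [-0.9972, 0.003, -0.0744, 0.5804], [0.0744, -0.003, -0.9972, 0.8929], [0.0, 0.0, 0.0, 1.0]]
side 398.3355258555821 398.3355258555821 259.00920649221626 184.91955383853298 [[-0.9774, -0.2109, -0.0153, 0.556], [-0.138, 0.6911, -0.7095, 0.1607], [0.1602, -0.6913, -0.7045, 0.9207], [0.0, 0.0, 0.0, 1.0]]
{'t': 0.1, 'q': array([ 1.13448758e+00,  5.28368256e-01,  1.43379516e+00, -1.48628587e-05,
        1.18141222e+00, -1.78486847e-01]), 'qd': array([ 0.00079542, -0.00235281, -0.00349343,  0.00259527,  0.00210331,
        0.00107162]), 'tau': array([-5.88876310e-05, -4.43302703e+01, -1.78586286e+01, -2.06942218e-04,
        3.91343943e-03, -1.93155785e-06]), 'tcp_pos': array([0.15904438, 0.60374476, 0.23042784]), 'tool_rot': array([ 1.28551340e-01,  9.91702359e-01, -9.47093575e-04, -2.93454642e-04]), 'force': array([ 0.61107665,  0.71628759, -0.34033674]), 'ft_torque': array([0.03231466, 0.01736453, 0.07348847]), 'gripper_force': 0.0, 'finger_gap': 0.9991024831483943}
```

View pics/top0.png

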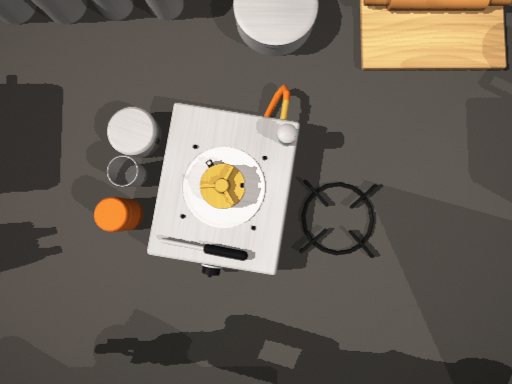

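View pics/side0.png

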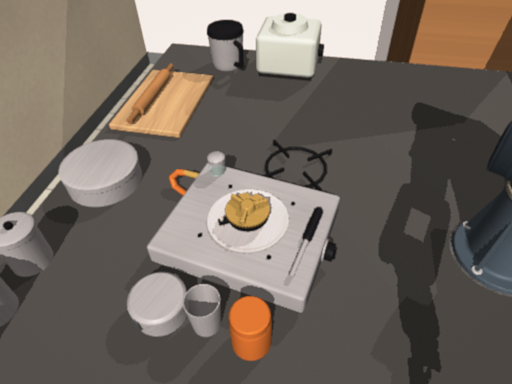

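```bash
python3 - <<'E'
import cv2,numpy as np
a=cv2.imread("pics/top0.png")[150:225,185:260]; b=cv2.imread("pics/side0.png")[175:250,210:285]
f=lambda x:cv2.resize(x,(400,400),interpolation=cv2.INTER_CUBIC)
cv2.imwrite("pics/crop0.png",np.hstack([f(a),f(b)]))
E
```

```text
(no output)
```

View pics/crop0.png

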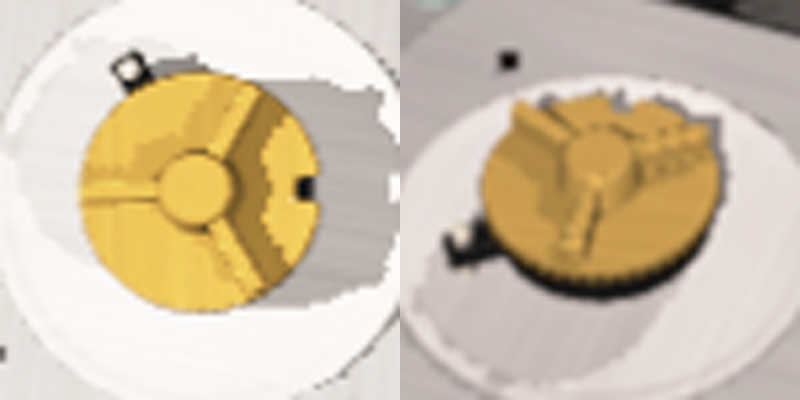

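```bash
cat > h.py <<'E'
import numpy as np,cv2
from station import sensors,cams
def ray(n,u,v,z):
    m=cams.camera_model(n);E=np.array(m["extrinsics"]);R=E[:3,:3];c=-R.T@E[:3,3]
    d=R.T@np.array([(u-m["cx"])/m["fx"],(v-m["cy"])/m["fy"],1]);return c+d*(z-c[2])/d[2]
def proj(n,p):
    m=cams.camera_model(n);E=np.array(m["extrinsics"]);c=E[:3,:3]@p+E[:3,3];return np.array([m["fx"]*c[0]/c[2]+m["cx"],m["fy"]*c[1]/c[2]+m["cy"]])
E
python3 - <<'E'
from h import *
im=cv2.imread("pics/top0.png")
hsv=cv2.cvtColor(im,cv2.COLOR_BGR2HSV)
def brass(hsv): 
    k=cv2.inRange(hsv,(15,100,60),(35,255,255)); k[:150]=0;k[225:]=0;k[:,:185]=0;k[:,260:]=0; return k
k=brass(hsv);cs,_=cv2.findContours(k,0,2);c=max(cs,key=cv2.contourArea)
(u,v),r=cv2.minEnclosingCircle(c);print("disc",u,v,r, ray("top",u,v,.112))
f=lambda x,y:(185+(x+.5)/5.333-.5,150+(y+.5)/5.333-.5)
P={n:ray("top",*f(*p),z)for n,p,z in[("hub",(196,188),.128),("notch",(304,188),.112),("el",(130,70),.104),("v1",(262,97),.126),("v2",(82,193),.126),("v3",(277,285),.112)]}
b=lambda x,y:(210+(x-400+.5)/5.333-.5,175+(y+.5)/5.333-.5)
P["hubS"]=ray("side",*b(600,153),.128);P["elS"]=ray("side",*b(461,235),.104)
h=(P["hub"]+P["hubS"])/2
for n,p in P.items(): d=p-P["hub"]; print(n,p.round(4),np.hypot(*d[:2]).round(4),np.degrees(np.arctan2(d[1],d[0])).round(1))
# stove top corners
for q in[(176,104),(299,122),(275,273),(149,254)]: print(ray("top",*q,.075).round(3))
for q in[(204,248),(245,255),(160,238)]:print("lighter",ray("top",*q,.09).round(3))
print("salt",ray("top",287,133,.129))
E
```

```text
disc 222.1419677734375 185.25308227539062 22.76211166381836 [0.57843893 0.07044664 0.112     ]
hub [0.578  0.0706 0.128 ] 0.0 0.0
notch [0.5792 0.0278 0.112 ] 0.0428 -88.4
el [0.6295 0.1007 0.104 ] 0.0596 30.4
v1 [0.6152 0.0442 0.126 ] 0.0456 -35.4
v2 [0.5763 0.1169 0.126 ] 0.0463 92.1
v3 [0.5393 0.0388 0.112 ] 0.0501 -140.6
hubS [0.5779 0.0725 0.128 ] 0.0019 94.2
elS [0.6294 0.1071 0.104 ] 0.063 35.4
[0.772 0.182 0.075]
[ 0.728 -0.104  0.075]
[ 0.383 -0.046  0.075]
[0.426 0.239 0.075]
lighter [0.44  0.112 0.09 ]
lighter [0.425 0.021 0.09 ]
lighter [0.463 0.211 0.09 ]
salt [ 0.69051651 -0.07157993  0.129     ]
```

Emit:
{"op": "move_arm", "data": {"claw": 0, "targets": [{"dx": 0.75, "dy": -0.98, "rz": -0.17}, {"dx": 0.75, "dy": -0.98, "rz": -0.17}, {"dx": 0.75, "dy": -0.98, "rz": -0.17}, {"dx": 0.75, "dy": -0.98, "rz": -0.17}, {"dx": 0.75, "dy": -0.98, "rz": -0.17}, {"dx": 0.75, "dy": -0.98, "rz": -0.17}, {"dx": 0.75, "dy": -0.98, "rz": -0.17}, {"dx": 0.75, "dy": -0.98, "rz": -0.17}, {"dx": 0.75, "dy": -0.98, "rz": -0.17}, {"dx": 0.75, "dy": -0.98, "rz": -0.17}]}}

```text
schema error: expected keys dx, dy, dz, rx, ry, rz
```

Emit:
{"op": "move_arm", "data": {"targets": [{"dx": 0.75, "dy": -0.98, "rz": -0.17}, {"dx": 0.75, "dy": -0.98, "rz": -0.17}, {"dx": 0.75, "dy": -0.98, "rz": -0.17}, {"dx": 0.75, "dy": -0.98, "rz": -0.17}, {"dx": 0.75, "dy": -0.98, "rz": -0.17}, {"dx": 0.75, "dy": -0.98, "rz": -0.17}, {"dx": 0.75, "dy": -0.98, "rz": -0.17}, {"dx": 0.75, "dy": -0.98, "rz": -0.17}, {"dx": 0.75, "dy": -0.98, "rz": -0.17}, {"dx": 0.75, "dy": -0.98, "rz": -0.17}]}}

```text
schema error: expected keys dx, dy, dz, rx, ry, rz
```

All six keys are required.

Emit:
{"op": "move_arm", "data": {"claw": 0, "targets": [{"dx": 0.75, "dy": -0.98, "dz": 0, "rx": 0, "ry": 0, "rz": -0.17}, {"dx": 0.75, "dy": -0.98, "dz": 0, "rx": 0, "ry": 0, "rz": -0.17}, {"dx": 0.75, "dy": -0.98, "dz": 0, "rx": 0, "ry": 0, "rz": -0.17}, {"dx": 0.75, "dy": -0.98, "dz": 0, "rx": 0, "ry": 0, "rz": -0.17}, {"dx": 0.75, "dy": -0.98, "dz": 0, "rx": 0, "ry": 0, "rz": -0.17}, {"dx": 0.75, "dy": -0.98, "dz": 0, "rx": 0, "ry": 0, "rz": -0.17}, {"dx": 0.75, "dy": -0.98, "dz": 0, "rx": 0, "ry": 0, "rz": -0.17}, {"dx": 0.75, "dy": -0.98, "dz": 0, "rx": 0, "ry": 0, "rz": -0.17}, {"dx": 0.75, "dy": -0.98, "dz": 0, "rx": 0, "ry": 0, "rz": -0.17}, {"dx": 0.75, "dy": -0.98, "dz": 0, "rx": 0, "ry": 0, "rz": -0.17}]}}

```text
t: 1.35
tcp_pos: [0.3471, 0.3584, 0.231]
tool_rot: [0.544, 0.839, -0.0, -0.0]
force: [0.6, 0.3, -0.4]
finger_gap: -0.001
gripper_force: 0.0
```

Emit:
{"op": "move_arm", "data": {"targets": [{"dx": 0.75, "dy": -0.98, "dz": 0, "rx": 0, "ry": 0, "rz": -0.17}, {"dx": 0.75, "dy": -0.98, "dz": 0, "rx": 0, "ry": 0, "rz": -0.17}, {"dx": 0.75, "dy": -0.98, "dz": 0, "rx": 0, "ry": 0, "rz": -0.17}, {"dx": 0.75, "dy": -0.98, "dz": 0, "rx": 0, "ry": 0, "rz": -0.17}, {"dx": 0.75, "dy": -0.98, "dz": 0, "rx": 0, "ry": 0, "rz": -0.17}, {"dx": 0.75, "dy": -0.98, "dz": 0, "rx": 0, "ry": 0, "rz": -0.17}, {"dx": 0.75, "dy": -0.98, "dz": 0, "rx": 0, "ry": 0, "rz": -0.17}, {"dx": 0.75, "dy": -0.98, "dz": 0, "rx": 0, "ry": 0, "rz": -0.17}, {"dx": 0.75, "dy": -0.98, "dz": 0, "rx": 0, "ry": 0, "rz": -0.17}, {"dx": 0.75, "dy": -0.98, "dz": 0, "rx": 0, "ry": 0, "rz": -0.17}]}}

```text
t: 2.6
tcp_pos: [0.5345, 0.1135, 0.2309]
tool_rot: [0.852, 0.523, -0.0, -0.0]
force: [0.5, 0.4, 0.4]
finger_gap: -0.005
gripper_force: 0.0
```

Emit:
{"op": "move_arm", "data": {"targets": [{"dx": 0.58, "dy": -0.77, "dz": 0, "rx": 0, "ry": 0, "rz": -0.134}, {"dx": 0.58, "dy": -0.77, "dz": 0, "rx": 0, "ry": 0, "rz": -0.134}, {"dx": 0.58, "dy": -0.77, "dz": 0, "rx": 0, "ry": 0, "rz": -0.134}, {"dx": 0.58, "dy": -0.77, "dz": 0, "rx": 0, "ry": 0, "rz": -0.134}, {"dx": 0, "dy": 0, "dz": -0.8, "rx": 0, "ry": 0, "rz": 0}, {"dx": 0, "dy": 0, "dz": -0.8, "rx": 0, "ry": 0, "rz": 0}, {"dx": 0, "dy": 0, "dz": -0.8, "rx": 0, "ry": 0, "rz": 0}, {"dx": 0, "dy": 0, "dz": -0.8, "rx": 0, "ry": 0, "rz": 0}, {"dx": 0, "dy": 0, "dz": -0.6, "rx": 0, "ry": 0, "rz": 0}, {"dx": 0, "dy": 0, "dz": -0.4, "rx": 0, "ry": 0, "rz": 0}]}}

```text
t: 3.85
tcp_pos: [0.5922, 0.0373, 0.1255]
tool_rot: [0.917, 0.4, -0.0, -0.0]
force: [0.0, 0.7, 0.1]
finger_gap: 0.0
gripper_force: 0.0
```

```bash
cat >> h.py <<'E'
def look(n):
    f=lambda x:cv2.resize(x[:,:,::-1],(400,400),interpolation=cv2.INTER_CUBIC)
    a=cams.snapshot("top");b=cams.snapshot("side")
    cv2.imwrite(f"pics/{n}_t.png",a[:,:,::-1])
    cv2.imwrite(f"pics/{n}.png",np.hstack([f(a[150:225,185:260]),f(b[175:250,210:285])]))
E
python3 -c "
from h import *
look('ins')"
```

```text
(no output)
```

View pics/ins.png

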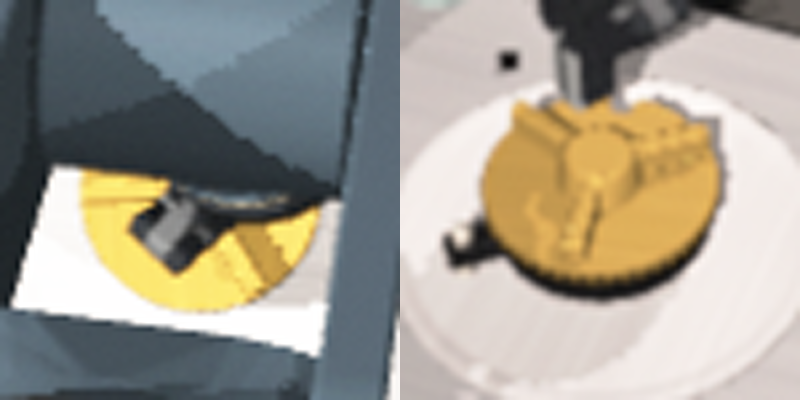

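```bash
cat >> h.py <<'E'
C=np.array([.578,.0713])
def P(f,r=.034,o=.015):
    f=np.radians(f);return C+r*np.array([np.cos(f),np.sin(f)])+o*np.array([np.sin(f),-np.cos(f)])
E
python3 -c "
from h import *
p=np.array([.5922,.0373])
for f in range(-43,86,8):
    q=P(f);print(f,((q-p)/.025).round(3));p=q"
```

```text
-43 [ 0.017 -0.006]
-35 [0.184 0.095]
-27 [0.169 0.12 ]
-19 [0.151 0.142]
-11 [0.13  0.162]
-3 [0.106 0.178]
5 [0.08  0.191]
13 [0.053 0.2  ]
21 [0.025 0.206]
29 [-0.004  0.207]
37 [-0.033  0.205]
45 [-0.061  0.198]
53 [-0.088  0.188]
61 [-0.114  0.174]
69 [-0.137  0.156]
77 [-0.157  0.136]
85 [-0.174  0.112]
```

Emit:
{"op": "move_arm", "data": {"targets": [{"dx": 0.02, "dy": 0, "dz": -0.3, "rx": 0, "ry": 0, "rz": 0}, {"dx": 0.184, "dy": 0.095, "dz": 0, "rx": 0, "ry": 0, "rz": 0.267}, {"dx": 0.169, "dy": 0.12, "dz": 0, "rx": 0, "ry": 0, "rz": 0.267}, {"dx": 0.151, "dy": 0.142, "dz": 0, "rx": 0, "ry": 0, "rz": 0.267}, {"dx": 0.13, "dy": 0.162, "dz": 0, "rx": 0, "ry": 0, "rz": 0.267}, {"dx": 0.106, "dy": 0.178, "dz": 0, "rx": 0, "ry": 0, "rz": 0.267}, {"dx": 0.08, "dy": 0.191, "dz": 0, "rx": 0, "ry": 0, "rz": 0.267}, {"dx": 0.053, "dy": 0.2, "dz": 0, "rx": 0, "ry": 0, "rz": 0.267}, {"dx": 0.025, "dy": 0.206, "dz": 0, "rx": 0, "ry": 0, "rz": 0.267}, {"dx": 0, "dy": 0.207, "dz": 0, "rx": 0, "ry": 0, "rz": 0.267}]}}

```text
t: 5.2
tcp_pos: [0.616, 0.0741, 0.1192]
tool_rot: [0.504, 0.864, -0.0, 0.001]
force: [0.4, -1.8, -0.2]
finger_gap: 0.003
gripper_force: 1.1
```

```bash
python3 -c "
from h import *
look('mid')"
```

```text
(no output)
```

View pics/mid.png

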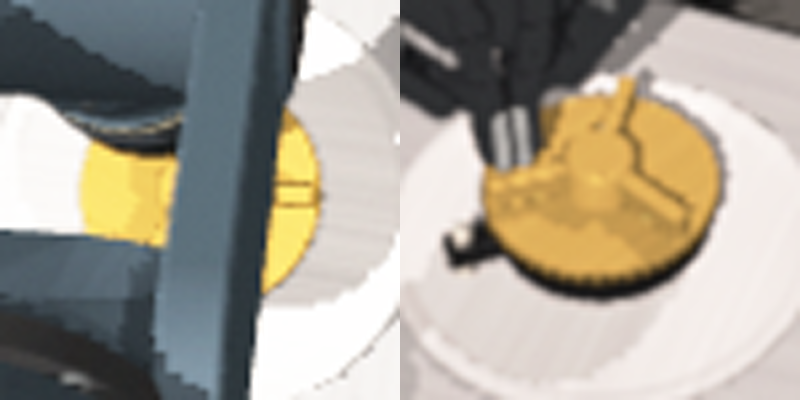

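The head turns with the finger: vane c now points right in the top crop (295,193), and vane a lies along the finger at (510,190) in the side crop. I'll continue the arc.

Emit:
{"op": "move_arm", "data": {"targets": [{"dx": -0.033, "dy": 0.205, "dz": 0, "rx": 0, "ry": 0, "rz": 0.267}, {"dx": -0.061, "dy": 0.198, "dz": 0, "rx": 0, "ry": 0, "rz": 0.267}, {"dx": -0.088, "dy": 0.188, "dz": 0, "rx": 0, "ry": 0, "rz": 0.267}, {"dx": -0.114, "dy": 0.174, "dz": 0, "rx": 0, "ry": 0, "rz": 0.267}, {"dx": -0.137, "dy": 0.156, "dz": 0, "rx": 0, "ry": 0, "rz": 0.267}, {"dx": -0.157, "dy": 0.136, "dz": 0, "rx": 0, "ry": 0, "rz": 0.267}, {"dx": -0.12, "dy": 0.08, "dz": 0, "rx": 0, "ry": 0, "rz": 0.18}, {"dx": 0, "dy": 0, "dz": 0, "rx": 0, "ry": 0, "rz": 0}, {"dx": 0, "dy": 0, "dz": 0, "rx": 0, "ry": 0, "rz": 0}, {"dx": 0, "dy": 0, "dz": 0, "rx": 0, "ry": 0, "rz": 0}]}}

```text
t: 6.55
tcp_pos: [0.5982, 0.1035, 0.1191]
tool_rot: [0.064, 0.998, 0.0, 0.001]
force: [1.9, 1.1, -0.7]
finger_gap: 0.0
gripper_force: 0.8
```

```bash
python3 -c "
from h import *
look('near')"
```

```text
(no output)
```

View pics/near.png

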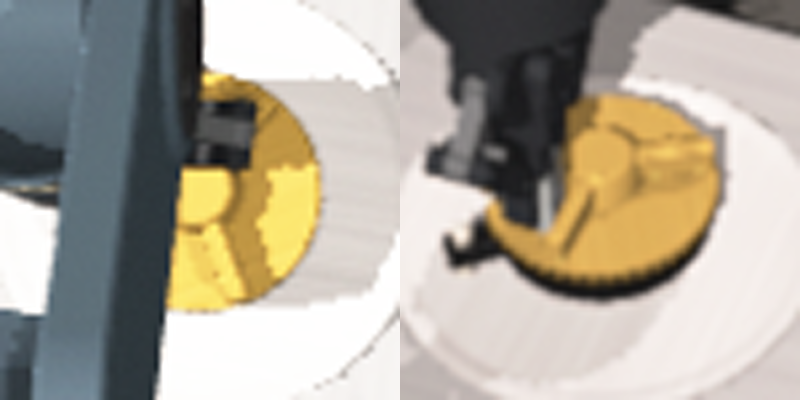

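```bash
python3 -c "
from h import *
p=np.array([.5982,.1035])
for f in (82.6,85.3,88):
    q=P(f);print(f,((q-p)/.025).round(3));p=q
p=P(88);q=P(76);print(((q-p)/.025).round(3))"
```

```text
82.6 [-0.038 -0.017]
85.3 [-0.061  0.035]
88 [-0.062  0.032]
[ 0.264 -0.164]
```

Emit:
{"op": "move_arm", "data": {"targets": [{"dx": -0.07, "dy": 0.02, "dz": 0, "rx": 0, "ry": 0, "rz": 0.06}, {"dx": -0.06, "dy": 0.035, "dz": 0, "rx": 0, "ry": 0, "rz": 0.07}, {"dx": -0.03, "dy": 0.015, "dz": 0, "rx": 0, "ry": 0, "rz": 0.05}, {"dx": 0, "dy": 0, "dz": 0, "rx": 0, "ry": 0, "rz": 0}, {"dx": 0.13, "dy": -0.08, "dz": 0, "rx": 0, "ry": 0, "rz": -0.2}, {"dx": 0.13, "dy": -0.08, "dz": 0, "rx": 0, "ry": 0, "rz": -0.2}, {"dx": 0, "dy": 0, "dz": 0.8, "rx": 0, "ry": 0, "rz": 0}, {"dx": 0, "dy": 0, "dz": 0.8, "rx": 0, "ry": 0, "rz": 0}, {"dx": 0, "dy": 0.5, "dz": 0.8, "rx": 0, "ry": 0, "rz": 0}, {"dx": 0, "dy": 1, "dz": 0.4, "rx": 0, "ry": 0, "rz": 0}]}}

```text
t: 7.9
tcp_pos: [0.599, 0.1377, 0.1893]
tool_rot: [0.122, 0.993, -0.001, -0.001]
force: [0.1, 0.3, -0.3]
finger_gap: -0.002
gripper_force: 0.0
```

Emit:
{"op": "move_arm", "data": {"targets": [{"dx": 0, "dy": 1, "dz": 0, "rx": 0, "ry": 0, "rz": 0}, {"dx": 0, "dy": 1, "dz": 0, "rx": 0, "ry": 0, "rz": 0}, {"dx": 0, "dy": 1, "dz": 0, "rx": 0, "ry": 0, "rz": 0}, {"dx": 0, "dy": 1, "dz": 0, "rx": 0, "ry": 0, "rz": 0}, {"dx": 0, "dy": 1, "dz": 0, "rx": 0, "ry": 0, "rz": 0}, {"dx": 0, "dy": 1, "dz": 0, "rx": 0, "ry": 0, "rz": 0}, {"dx": 0, "dy": 1, "dz": 0, "rx": 0, "ry": 0, "rz": 0}, {"dx": 0, "dy": 0, "dz": 0, "rx": 0, "ry": 0, "rz": 0}, {"dx": 0, "dy": 0, "dz": 0, "rx": 0, "ry": 0, "rz": 0}, {"dx": 0, "dy": 0, "dz": 0, "rx": 0, "ry": 0, "rz": 0}]}}

```text
t: 9.15
tcp_pos: [0.6001, 0.3126, 0.1888]
tool_rot: [0.121, 0.993, -0.0, -0.0]
force: [-0.4, 1.1, 0.8]
finger_gap: -0.004
gripper_force: 0.0
```

```bash
python3 -c "
from h import *
look('clear')"
```

```text
(no output)
```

View pics/clear.png

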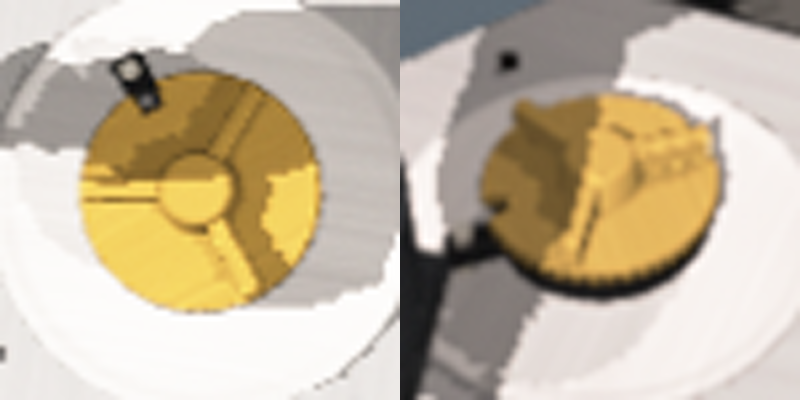

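The notch (148,98) is at the electrode (130,70), and the pin shows grey inside it. I'll zoom in to measure the offset.

```bash
python3 - <<'E'
from h import *
im=cv2.imread("pics/clear_t.png")[155:180,200:225]
cv2.imwrite("pics/z.png",cv2.resize(im,(600,600),interpolation=cv2.INTER_NEAREST))
E
```

```text
(no output)
```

View pics/z.png

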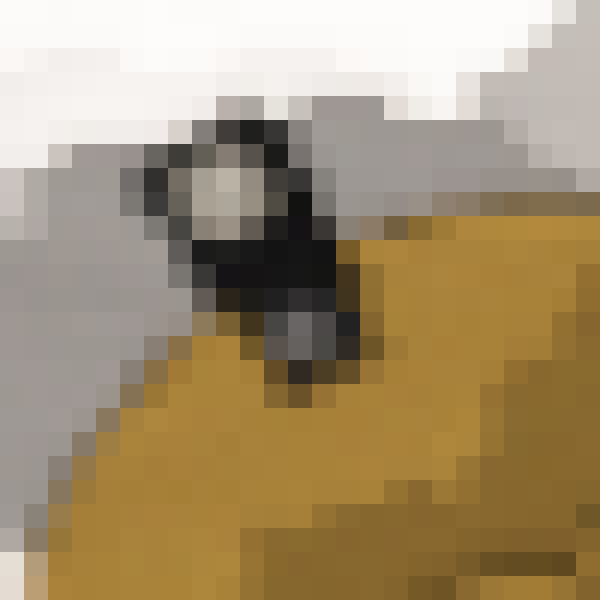

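```bash
python3 - <<'E'
from h import *
im=cv2.imread("pics/clear_t.png").astype(np.float32)
E=np.array(cams.camera_model("top")["extrinsics"]);print("cam",-E[:3,:3].T@E[:3,3])
hsv=cv2.cvtColor(im.astype(np.uint8),cv2.COLOR_BGR2HSV)
s=(im[:,:,2]-im[:,:,0]) # brass: R-B large
ths=np.arange(5,60,.5)
for z in(.112,):
  for r in(.041,.043,.045,.047):
    uv=np.array([proj("top",np.array([C[0]+r*np.cos(t),C[1]+r*np.sin(t),z])) for t in np.radians(ths)],np.float32)
    v=cv2.remap(s,uv[:,:1],uv[:,1:],cv2.INTER_LINEAR).ravel()
    h=np.median(v)/2; i=np.where(v<h)[0]; w=np.clip(np.median(v)-v,0,None)*((ths>15)&(ths<50))
    print(r,ths[i[0]],ths[i[-1]],"mid",(ths[i[0]]+ths[i[-1]])/2,"cent",(w*ths).sum()/w.sum())
def ang(u,v,z):
    p=ray("top",u,v,z);d=p[:2]-C;return p.round(4),np.hypot(*d).round(4),np.degrees(np.arctan2(d[1],d[0])).round(1)
print("pin",ang(212.1,168.6,.1035));print("el",ang(209.1,162.6,.104))
E
```

```text
cam [ 0.51235366 -0.00981612  0.93363252]
0.041 23.0 34.5 mid 28.75 cent 28.691028625442108
0.043 22.0 34.5 mid 28.25 cent 28.28312430232028
0.045 22.0 34.5 mid 28.25 cent 28.119378881021355
0.047 21.5 34.5 mid 28.0 cent 28.313141515157476
pin (array([0.6163, 0.0938, 0.1035]), np.float64(0.0444), np.float64(30.4))
el (array([0.6297, 0.1005, 0.104 ]), np.float64(0.0594), np.float64(29.4))
```

```bash
python3 -c "
from h import *
p=np.array([.6001,.3126])
for f in (76.1,82,86,88,89.7):
    q=P(f);print(f,q,((q-p)/.025).round(3));p=q"
```

```text
76.1 [0.6007285  0.10070094] [ 0.025 -8.476]
82 [0.59758591 0.10288152] [-0.126  0.087]
86 [0.59533518 0.10417083] [-0.09   0.052]
88 [0.59417745 0.1047558 ] [-0.046  0.023]
89.7 [0.59317782 0.10522099] [-0.04   0.019]
```

Emit:
{"op": "move_arm", "data": {"targets": [{"dx": 0, "dy": -0.94, "dz": 0, "rx": 0, "ry": 0, "rz": 0}, {"dx": 0, "dy": -0.94, "dz": 0, "rx": 0, "ry": 0, "rz": 0}, {"dx": 0, "dy": -0.94, "dz": 0, "rx": 0, "ry": 0, "rz": 0}, {"dx": 0, "dy": -0.94, "dz": 0, "rx": 0, "ry": 0, "rz": 0}, {"dx": 0, "dy": -0.94, "dz": 0, "rx": 0, "ry": 0, "rz": 0}, {"dx": 0, "dy": -0.94, "dz": 0, "rx": 0, "ry": 0, "rz": 0}, {"dx": 0, "dy": -0.94, "dz": 0, "rx": 0, "ry": 0, "rz": 0}, {"dx": 0, "dy": -0.94, "dz": 0, "rx": 0, "ry": 0, "rz": 0}, {"dx": 0.025, "dy": -0.956, "dz": 0, "rx": 0, "ry": 0, "rz": 0}, {"dx": 0, "dy": 0, "dz": -0.6, "rx": 0, "ry": 0, "rz": 0}]}}

```text
t: 10.5
tcp_pos: [0.6019, 0.0994, 0.1746]
tool_rot: [0.122, 0.992, 0.0, 0.002]
force: [0.7, 0.3, -1.0]
finger_gap: -0.002
gripper_force: 0.0
```

Emit:
{"op": "move_arm", "data": {"targets": [{"dx": 0, "dy": 0, "dz": -0.8, "rx": 0, "ry": 0, "rz": 0}, {"dx": 0, "dy": 0, "dz": -0.8, "rx": 0, "ry": 0, "rz": 0}, {"dx": 0, "dy": 0, "dz": -0.58, "rx": 0, "ry": 0, "rz": 0}, {"dx": -0.126, "dy": 0.087, "dz": 0, "rx": 0, "ry": 0, "rz": 0.2}, {"dx": -0.09, "dy": 0.052, "dz": 0, "rx": 0, "ry": 0, "rz": 0.13}, {"dx": -0.046, "dy": 0.023, "dz": 0, "rx": 0, "ry": 0, "rz": 0.067}, {"dx": 0, "dy": 0, "dz": 0, "rx": 0, "ry": 0, "rz": 0}, {"dx": 0, "dy": 0, "dz": 0, "rx": 0, "ry": 0, "rz": 0}, {"dx": 0, "dy": 0, "dz": 0, "rx": 0, "ry": 0, "rz": 0}, {"dx": 0, "dy": 0, "dz": 0, "rx": 0, "ry": 0, "rz": 0}]}}

```text
t: 11.75
tcp_pos: [0.5942, 0.1056, 0.1194]
tool_rot: [0.018, 1.0, -0.0, 0.0]
force: [-0.7, -0.4, -0.2]
finger_gap: 0.0
gripper_force: 0.0
```

Emit:
{"op": "move_arm", "data": {"targets": [{"dx": -0.03, "dy": 0.01, "dz": 0, "rx": 0, "ry": 0, "rz": 0.04}, {"dx": -0.02, "dy": 0.01, "dz": 0, "rx": 0, "ry": 0, "rz": 0.025}, {"dx": 0, "dy": 0, "dz": 0, "rx": 0, "ry": 0, "rz": 0}, {"dx": 0, "dy": 0, "dz": 0, "rx": 0, "ry": 0, "rz": 0}, {"dx": 0.11, "dy": -0.07, "dz": 0, "rx": 0, "ry": 0, "rz": -0.16}, {"dx": 0.11, "dy": -0.07, "dz": 0, "rx": 0, "ry": 0, "rz": -0.16}, {"dx": 0, "dy": 0, "dz": 0.6, "rx": 0, "ry": 0, "rz": 0}, {"dx": 0, "dy": 0, "dz": 0.6, "rx": 0, "ry": 0, "rz": 0}, {"dx": 0, "dy": 0, "dz": 0.8, "rx": 0, "ry": 0, "rz": 0}, {"dx": 0, "dy": 0, "dz": 0.8, "rx": 0, "ry": 0, "rz": 0}]}}

```text
t: 13.0
tcp_pos: [0.5983, 0.1029, 0.1913]
tool_rot: [0.084, 0.997, 0.0, 0.001]
force: [0.4, 0.7, -0.9]
finger_gap: 0.004
gripper_force: 0.0
```

Emit:
{"op": "move_arm", "data": {"targets": [{"dx": 0, "dy": 1, "dz": 0, "rx": 0, "ry": 0, "rz": 0}, {"dx": 0, "dy": 1, "dz": 0, "rx": 0, "ry": 0, "rz": 0}, {"dx": 0, "dy": 1, "dz": 0, "rx": 0, "ry": 0, "rz": 0}, {"dx": 0, "dy": 1, "dz": 0, "rx": 0, "ry": 0, "rz": 0}, {"dx": 0, "dy": 1, "dz": 0, "rx": 0, "ry": 0, "rz": 0}, {"dx": 0, "dy": 1, "dz": 0, "rx": 0, "ry": 0, "rz": 0}, {"dx": 0, "dy": 1, "dz": 0, "rx": 0, "ry": 0, "rz": 0}, {"dx": 0, "dy": 1, "dz": 0, "rx": 0, "ry": 0, "rz": 0}, {"dx": 0, "dy": 0, "dz": 0, "rx": 0, "ry": 0, "rz": 0}, {"dx": 0, "dy": 0, "dz": 0, "rx": 0, "ry": 0, "rz": 0}]}}

```text
t: 14.25
tcp_pos: [0.5982, 0.3023, 0.1895]
tool_rot: [0.084, 0.996, -0.0, -0.0]
force: [0.1, 0.9, -0.5]
finger_gap: -0.002
gripper_force: 0.0
```

```bash
cat >> h.py <<'E'
def notch(f):
    im=cv2.imread(f).astype(np.float32);s=im[:,:,2]-im[:,:,0];ths=np.arange(5,60,.5)
    for r in(.041,.043,.045,.047):
        uv=np.array([proj("top",np.array([C[0]+r*np.cos(t),C[1]+r*np.sin(t),.112])) for t in np.radians(ths)],np.float32)
        v=cv2.remap(s,uv[:,:1],uv[:,1:],cv2.INTER_LINEAR).ravel()
        i=np.where(v<np.median(v)/2)[0];print(r,ths[i[0]],ths[i[-1]],(ths[i[0]]+ths[i[-1]])/2)
E
python3 -c "
from h import *
look('clear2');notch('pics/clear2_t.png')
im=cv2.imread('pics/clear2_t.png')[155:180,200:225]
cv2.imwrite('pics/z2.png',cv2.resize(im,(600,600),interpolation=cv2.INTER_NEAREST))"
```

```text
0.041 23.0 35.0 29.0
0.043 22.0 35.0 28.5
0.045 22.5 35.0 28.75
0.047 23.0 35.0 29.0
```

View pics/z2.png

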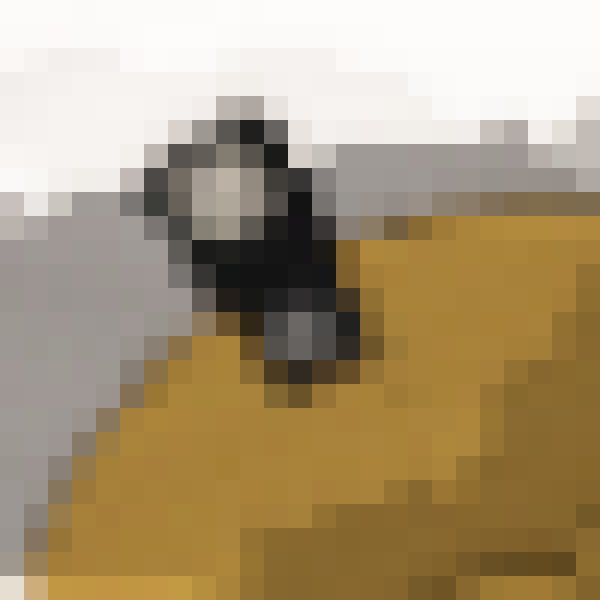

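The pin sits inside the notch (pin 303,338, notch walls at about 250 and 372), with the offset under 1.5°, which is within clearance. Next I'll press.

Emit:
{"op": "move_arm", "data": {"targets": [{"dx": -0.08, "dy": -0.924, "dz": 0, "rx": 0, "ry": 0, "rz": 0}, {"dx": -0.08, "dy": -0.924, "dz": 0, "rx": 0, "ry": 0, "rz": 0}, {"dx": -0.08, "dy": -0.924, "dz": 0, "rx": 0, "ry": 0, "rz": 0}, {"dx": -0.08, "dy": -0.924, "dz": 0, "rx": 0, "ry": 0, "rz": 0}, {"dx": -0.08, "dy": -0.924, "dz": 0, "rx": 0, "ry": 0, "rz": 0}, {"dx": -0.08, "dy": -0.924, "dz": 0, "rx": 0, "ry": 0, "rz": 0}, {"dx": -0.08, "dy": -0.924, "dz": 0, "rx": 0, "ry": 0, "rz": 0}, {"dx": -0.08, "dy": -0.924, "dz": 0, "rx": 0, "ry": 0, "rz": 0}, {"dx": -0.08, "dy": -0.924, "dz": 0, "rx": 0, "ry": 0, "rz": 0}, {"dx": -0.08, "dy": -0.924, "dz": 0, "rx": 0, "ry": 0, "rz": 0}]}}

```text
t: 15.6
tcp_pos: [0.578, 0.0701, 0.1894]
tool_rot: [0.084, 0.996, -0.0, 0.0]
force: [0.4, 1.0, -1.1]
finger_gap: -0.002
gripper_force: 0.0
```

Emit:
{"op": "move_arm", "data": {"targets": [{"dx": 0, "dy": 0, "dz": -0.7, "rx": 0, "ry": 0, "rz": 0}, {"dx": 0, "dy": 0, "dz": -0.7, "rx": 0, "ry": 0, "rz": 0}, {"dx": 0, "dy": 0, "dz": -0.6, "rx": 0, "ry": 0, "rz": 0}, {"dx": 0, "dy": 0, "dz": -0.2, "rx": 0, "ry": 0, "rz": 0}, {"dx": 0, "dy": 0, "dz": -0.08, "rx": 0, "ry": 0, "rz": 0}, {"dx": 0, "dy": 0, "dz": -0.08, "rx": 0, "ry": 0, "rz": 0}, {"dx": 0, "dy": 0, "dz": -0.08, "rx": 0, "ry": 0, "rz": 0}, {"dx": 0, "dy": 0, "dz": -0.04, "rx": 0, "ry": 0, "rz": 0}, {"dx": 0, "dy": 0, "dz": 0, "rx": 0, "ry": 0, "rz": 0}, {"dx": 0, "dy": 0, "dz": 0, "rx": 0, "ry": 0, "rz": 0}]}}

```text
t: 16.85
tcp_pos: [0.5786, 0.0717, 0.1278]
tool_rot: [0.084, 0.996, 0.0, 0.0]
force: [-0.1, 0.1, 4.6]
finger_gap: 0.001
gripper_force: 2.0
```

Emit:
{"op": "move_arm", "data": {"targets": [{"dx": 0, "dy": 0, "dz": -0.03, "rx": 0, "ry": 0, "rz": 0}, {"dx": 0, "dy": 0, "dz": -0.03, "rx": 0, "ry": 0, "rz": 0}, {"dx": 0, "dy": 0, "dz": -0.03, "rx": 0, "ry": 0, "rz": 0}, {"dx": 0, "dy": 0, "dz": -0.03, "rx": 0, "ry": 0, "rz": 0}, {"dx": 0, "dy": 0, "dz": 0, "rx": 0, "ry": 0, "rz": 0}, {"dx": 0, "dy": 0, "dz": 0, "rx": 0, "ry": 0, "rz": 0}, {"dx": 0, "dy": 0, "dz": 0, "rx": 0, "ry": 0, "rz": 0}, {"dx": 0, "dy": 0, "dz": 0, "rx": 0, "ry": 0, "rz": 0}, {"dx": 0, "dy": 0, "dz": 0, "rx": 0, "ry": 0, "rz": 0}, {"dx": 0, "dy": 0, "dz": 0, "rx": 0, "ry": 0, "rz": 0}]}}

```text
t: 18.1
tcp_pos: [0.5785, 0.0717, 0.1242]
tool_rot: [0.084, 0.996, 0.0, 0.0]
force: [0.9, 0.8, 3.1]
finger_gap: -0.002
gripper_force: 0.9
```

Emit:
{"op": "move_arm", "data": {"targets": [{"dx": 0, "dy": 0, "dz": -0.03, "rx": 0, "ry": 0, "rz": 0}, {"dx": 0, "dy": 0, "dz": -0.03, "rx": 0, "ry": 0, "rz": 0}, {"dx": 0, "dy": 0, "dz": -0.03, "rx": 0, "ry": 0, "rz": 0}, {"dx": 0, "dy": 0, "dz": -0.03, "rx": 0, "ry": 0, "rz": 0}, {"dx": 0, "dy": 0, "dz": -0.01, "rx": 0, "ry": 0, "rz": 0}, {"dx": 0, "dy": 0, "dz": 0, "rx": 0, "ry": 0, "rz": 0}, {"dx": 0, "dy": 0, "dz": 0, "rx": 0, "ry": 0, "rz": 0}, {"dx": 0, "dy": 0, "dz": 0, "rx": 0, "ry": 0, "rz": 0}, {"dx": 0, "dy": 0, "dz": 0, "rx": 0, "ry": 0, "rz": 0}, {"dx": 0, "dy": 0, "dz": 0, "rx": 0, "ry": 0, "rz": 0}]}}

```text
t: 19.35
tcp_pos: [0.5785, 0.0717, 0.1211]
tool_rot: [0.084, 0.996, 0.0, 0.0]
force: [2.0, 1.2, 3.8]
finger_gap: -0.001
gripper_force: 1.8
```

Emit:
{"op": "move_arm", "data": {"targets": [{"dx": 0, "dy": 0, "dz": -0.02, "rx": 0, "ry": 0, "rz": 0}, {"dx": 0, "dy": 0, "dz": 0, "rx": 0, "ry": 0, "rz": 0}, {"dx": 0, "dy": 0, "dz": 0, "rx": 0, "ry": 0, "rz": 0}, {"dx": 0, "dy": 0, "dz": 0, "rx": 0, "ry": 0, "rz": 0}, {"dx": 0, "dy": 0, "dz": 0, "rx": 0, "ry": 0, "rz": 0}, {"dx": 0, "dy": 0, "dz": 0, "rx": 0, "ry": 0, "rz": 0}, {"dx": 0, "dy": 0, "dz": 0, "rx": 0, "ry": 0, "rz": 0}, {"dx": 0, "dy": 0, "dz": 0, "rx": 0, "ry": 0, "rz": 0}, {"dx": 0, "dy": 0, "dz": 0, "rx": 0, "ry": 0, "rz": 0}, {"dx": 0, "dy": 0, "dz": 0, "rx": 0, "ry": 0, "rz": 0}]}}

```text
t: 20.6
tcp_pos: [0.5785, 0.0717, 0.121]
tool_rot: [0.084, 0.996, -0.0, 0.0]
force: [0.6, 1.3, 5.9]
finger_gap: 0.002
gripper_force: 3.1
```

Emit:
{"op": "move_arm", "data": {"targets": [{"dx": 0, "dy": 0, "dz": -0.025, "rx": 0, "ry": 0, "rz": 0}, {"dx": 0, "dy": 0, "dz": -0.02, "rx": 0, "ry": 0, "rz": 0}, {"dx": 0, "dy": 0, "dz": 0, "rx": 0, "ry": 0, "rz": 0}, {"dx": 0, "dy": 0, "dz": 0, "rx": 0, "ry": 0, "rz": 0}, {"dx": 0, "dy": 0, "dz": 0, "rx": 0, "ry": 0, "rz": 0}, {"dx": 0, "dy": 0, "dz": 0, "rx": 0, "ry": 0, "rz": 0}, {"dx": 0, "dy": 0, "dz": 0, "rx": 0, "ry": 0, "rz": 0}, {"dx": 0, "dy": 0, "dz": 0, "rx": 0, "ry": 0, "rz": 0}, {"dx": 0, "dy": 0, "dz": 0, "rx": 0, "ry": 0, "rz": 0}, {"dx": 0, "dy": 0, "dz": 0, "rx": 0, "ry": 0, "rz": 0}]}}

```text
t: 21.85
tcp_pos: [0.5786, 0.0717, 0.121]
tool_rot: [0.084, 0.996, -0.0, 0.001]
force: [0.1, 1.8, 12.8]
finger_gap: -0.001
gripper_force: 6.0
```

At 12.8 N the tip stays at 0.121 m, so the head is on its hard stop and fully home. I'll withdraw and check.

Emit:
{"op": "move_arm", "data": {"targets": [{"dx": 0, "dy": 0, "dz": 0.1, "rx": 0, "ry": 0, "rz": 0}, {"dx": 0, "dy": 0, "dz": 0.4, "rx": 0, "ry": 0, "rz": 0}, {"dx": 0, "dy": 0, "dz": 0.8, "rx": 0, "ry": 0, "rz": 0}, {"dx": 0, "dy": 0, "dz": 0.8, "rx": 0, "ry": 0, "rz": 0}, {"dx": 0, "dy": 0, "dz": 0.8, "rx": 0, "ry": 0, "rz": 0}, {"dx": 0, "dy": 1, "dz": 0.4, "rx": 0, "ry": 0, "rz": 0}, {"dx": 0, "dy": 1, "dz": 0, "rx": 0, "ry": 0, "rz": 0}, {"dx": 0, "dy": 1, "dz": 0, "rx": 0, "ry": 0, "rz": 0}, {"dx": 0, "dy": 1, "dz": 0, "rx": 0, "ry": 0, "rz": 0}, {"dx": 0, "dy": 1, "dz": 0, "rx": 0, "ry": 0, "rz": 0}]}}

```text
t: 23.1
tcp_pos: [0.5775, 0.1971, 0.2016]
tool_rot: [0.084, 0.996, -0.0, -0.001]
force: [0.1, 0.8, 0.5]
finger_gap: 0.0
gripper_force: 0.0
```

Emit:
{"op": "move_arm", "data": {"targets": [{"dx": 0, "dy": 1, "dz": 0, "rx": 0, "ry": 0, "rz": 0}, {"dx": 0, "dy": 1, "dz": 0, "rx": 0, "ry": 0, "rz": 0}, {"dx": 0, "dy": 1, "dz": 0, "rx": 0, "ry": 0, "rz": 0}, {"dx": 0, "dy": 1, "dz": 0, "rx": 0, "ry": 0, "rz": 0}, {"dx": 0, "dy": 0.5, "dz": 0, "rx": 0, "ry": 0, "rz": 0}, {"dx": 0, "dy": 0, "dz": 0, "rx": 0, "ry": 0, "rz": 0}, {"dx": 0, "dy": 0, "dz": 0, "rx": 0, "ry": 0, "rz": 0}, {"dx": 0, "dy": 0, "dz": 0, "rx": 0, "ry": 0, "rz": 0}, {"dx": 0, "dy": 0, "dz": 0, "rx": 0, "ry": 0, "rz": 0}, {"dx": 0, "dy": 0, "dz": 0, "rx": 0, "ry": 0, "rz": 0}]}}

```text
t: 24.35
tcp_pos: [0.5784, 0.3088, 0.202]
tool_rot: [0.084, 0.996, -0.0, 0.0]
force: [-0.8, -1.1, -0.2]
finger_gap: 0.001
gripper_force: 0.0
```

```bash
python3 -c "
from h import *
look('end')"
```

```text
(no output)
```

View pics/end.png

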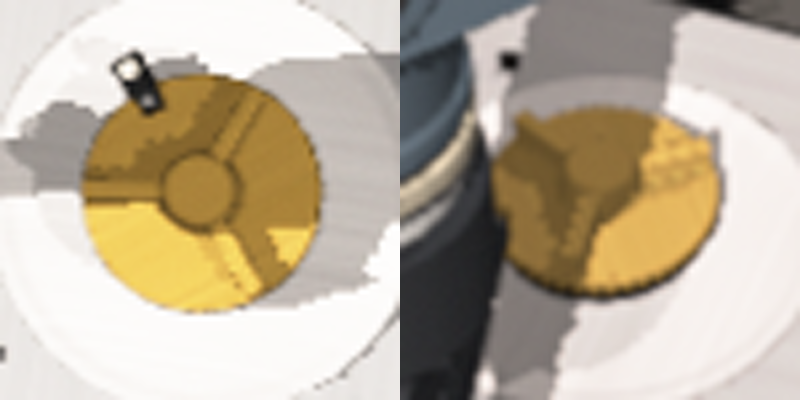

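The head has sunk: the hub in the side crop moved from (600,153) to about (600,163), and the dark gap under it is gone. The notch with the pin is at (149,98), and the arm is clear.

```bash
python3 -c "
from station import order
print(order.sign_off())"
```

```text
the job is handed in; nothing more can be done
None
```

The burner head was pushed round until its notch was over the pin, then pressed fully home (it stopped at 121 mm and held under 12.8 N); the arm finished clear and the job was handed in at about 24.5 s.

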